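Prop open the lid of a parts chest

ROBOT

A 6-joint arm with a two-finger parallel gripper is mounted at the origin on a cart in front of the work surface, level with it; the furniture and walls round the work are solid. World frame = base frame: x ahead of the robot, y to its left, z up, the work surface at z = 0. Lengths are in mm, angles in rad, forces in N, time in s.
With the tool pointing down it reaches from about 325 to 1000 mm from the base axis. Payload 5.1 kg.
Tool frame: the origin (TCP) lies between the finger pads; the fingertips stand 11 mm ahead of it and the grasp point (between the pads) lies 8 mm behind it; z points along the fingers, y is the line along which they close (so a half turn about z gives the same grasp; the last joint's range is limited). The gripper opens to 85 mm and grips with 20 to 120 N. Pads are 22 mm wide; open, the fingers measure 114 mm over their backs; the gripper's body (76 mm by 85 mm) begins 54 mm behind the grasp point. The pads swing forward as they close: fully open they stand 13 mm farther back than shut.
Start: joints at [1.083, 0.124, 1.65, -0, 1.367, -0.083], TCP at [256.012, 597.447, 242.322] pointing down, gripper open.
Joint ranges: [-2.61, 2.61], [-1.02, 2.33], [0.03, 2.71], [-1.35, 4.49], [0.32, 2.68], [-2.91, 2.91]. Speed limits (rad/s): [2.57, 2.57, 3.14, 3.14, 3.14, 3.14].

INTERFACE

Orientations are given as a rotation vector (axis times angle).
In Python, from rig import arm gives the robot as it stands.
- The arm moves only by the tool play_rows, never from a script. Its argument "targets" is a list that holds one entry, the list of rows, each a list of 7 numbers: the shift along the tool's x, y, z in m, then the turn, a rotation vector about the tool's x, y, z in degrees, then the finger opening in m, from 0 to 0.0854. A call has 1 to 10 rows; each row is the pose to reach, as a shift and turn from the pose commanded when the call began, along the tool's axes at that moment; what a row does not reach only later rows make up. A row lasts 1/12 s, in which the tool goes at most 41.7 mm and 7.16 degrees, less where a joint would pass 70% of its speed; a pose out of reach is approached as far as the arm can. A call with a gripper value outside its range is refused whole. The fingers move at their own pace and stop on an object; "newtons" is the grip in N (left out, the last holds). Time passes only in rows, so rows that repeat a pose let the fingers close. It gives the time, the measured TCP pose, the force, the opening and the grip force at its end, in the units of the state.
- arm.sense(): the state, without advancing time (a new reading comes with each control period).
- arm.read_camera(name): name is "scene" or "top" or "wrist"; returns a dict with "color" (420x560x3 uint8, red, green, blue), "mtx" (3x3 intrinsics, pixels), "cam_to_world" (4x4, takes a point from camera to world coordinates). Camera axes: x right, y down, z forward; pixel columns grow to the right and rows downward; lengths in mm; the calibration is good to about 2 mm. A picture is of the moment at which its call begins. There is no depth.
- arm.sign_off(): hands the job in; it is judged then, once.
The state is a dict: "clock": time; "q": joint angles; "dq": joint speeds; "joint_efforts": joint torques, N m; "ee_pos": TCP position; "ee_rot": TCP orientation; "force": force on the tool from outside, world axes, zero at the start; "ft_torque": the same for the moment, N m; "gripper_width": finger opening in mm; "grasp_force": force on a finger pad.
Only numpy, scipy, OpenCV 4.12 (cv2) and the standard library are available. Lean on these libraries where they do the work, as an engineer would, in place of code of your own. Each camera call takes 0.05 s, during which the arm holds its last target. There are 200 camera calls.

TASK

The lid of the small grey chest stands upright on its hinge. Swing the prop rod on the chest's front up out of its clip, over the top until it leans on its stop, then lower the lid gently onto it so that the rod's cross pin sits in the slot under the lid and the rod alone holds the lid half open. Leave the marker and the other things on the bench where they are.

Things in the scene. Friction and masses are not known exactly. Their poses are not given: they have to be found in the camera images.
- chest: open grey chest, 160 (x) x 220 (y) x 70 mm high, fixed; origin at the centre of its underside. Its -x face is the front (toward the robot, turned up to 0.25 rad), +y is left. Lid hinge: along the chest's x at y = +110, z = 70 mm. Rod pivot: along the chest's x at y = +35, z = 50 mm on the front face.
- prop_rod (a joint): angle of the prop rod, a free-swinging steel bar 10 mm thick, 130 mm long, its line 107 mm before the chest's centre. 0 = level in its clip, pointing to the chest's -y (right); pi/2 = straight up; 1.69 = on its stop, leaning a little left past upright, where it stays when let go. Short of upright it falls back.
- rod_grip (a point): middle of the round black grip at the rod's free end, 14 mm thick, 54 mm long, along the chest's x (113 to 167 mm before its centre, this point 140), 130 mm from the pivot axis; it may turn between the fingers as the rod swings. The 10 mm cross pin on the rod's chest side goes into the slot.
- chest_lid (a joint): angle of the lid, a grey plate 222x160x7 mm, 0.45 kg: 0 = shut, pi/2 = upright, 1.75 = back stop. It stays put near upright but falls if let go below about 1.35. The bracket on its front edge, 124 mm from the hinge, has a 14 mm slot, its flared mouth on the underside, that comes down over the pin of the rod on its stop; propped, the lid reads about 1.05.
- lid_bar (a point): middle of the round steel bar handle beyond the lid's free edge, parallel to the hinge: 12 mm thick, 110 mm long, 246 mm from the hinge axis along the lid and 4.5 mm to its outer side; 18 mm clear of the plate's edge
- marker: bystander: blue and white marker pen, 17x135x16 mm, origin at the centre of its underside
- burr_case: bystander: flat case with clear lid, 56x78x22 mm, origin at the centre of its underside

How it is judged (in metres and radians):
On the way:
1. the rod is swung up past upright, onto its stop, while the lid still stands clear above it (value of joint prop_rod above 1.62 rad and value of joint chest_lid above 1.2 rad), for 0.2 s.
At the end, for the whole second after the job is handed in: The rod stands up (its joint above 1.6 rad), the lid rests on it with the pin in the slot (lid joint 1.0 to 1.09 rad), and both are still (value of joint prop_rod above 1.6 rad and value of joint chest_lid between 1 and 1.09 rad and velocity of joint chest_lid between -0.05 and 0.05 rad/s and velocity of joint prop_rod between -0.05 and 0.05 rad/s); the robot touches nothing.
It fails at once if the lid was dropped (it swung down faster than 1.4 rad/s) (velocity of joint chest_lid below -1.4 rad/s).
It fails at once if the marker was pushed away (distance of marker from where it was at the start of the episode above 0.03 m).
It fails at once if the case of grinding points was pushed away (distance of burr_case from where it was at the start of the episode above 0.03 m).
It also fails if it takes over 48 s, if anything falls off the work surface, if the arm or the gripper's body presses on something with over 40 N, if the wrist force passes 120 N, or if a joint passes its speed limit or range.

## Working session

There is one attempt and no reset: what is moved stays moved. The work goes in short steps, Python scripts to look and compute and a tool call to move; the robot and the scene stay as the last step left them, time stands still between calls to the robot, and variables do not carry over. Pictures are saved under pics/ and viewed, at most 10 in all, crops included, and the job is handed in when it is done.

Besides the shell and the picture viewer there is one more tool, called after ">>>" in YAML: its name, and indented under it one key for each argument. play_rows: Moves the arm, as the interface text tells. Its arguments: {"type":"object","properties":{"targets":{"type":"array"},"newtons":{"type":"number"}},"required":["targets"]}

```bash
mkdir -p pics; ls
python3 - <<'E'
from rig import arm
import cv2,json,numpy as np
s=arm.sense();print(s)
for n in("scene","top"):
    c=arm.read_camera(n);cv2.imwrite(f"pics/{n}0.png",c["color"][...,::-1]);np.savez(f"pics/{n}0.npz",**c)
    print(n,np.round(c["mtx"],1).tolist(),np.round(c["cam_to_world"],3).tolist())
E
```

```text
pics
{'clock': 0.0, 'q': array([ 1.08337694e+00,  1.24511117e-01,  1.65172436e+00, -2.68733943e-05,
        1.36748005e+00, -8.25796964e-02]), 'dq': array([-0.00223573, -0.00025724, -0.00140429,  0.00017629,  0.0002665 ,
       -0.0002493 ]), 'joint_efforts': array([-1.03164803e-03, -4.23608315e+01, -3.65453839e+01, -2.68219783e-04,
        7.09404820e-03,  8.15171802e-06]), 'ee_pos': array([255.75314321, 596.9122975 , 241.01932915]), 'ee_rot': array([-0.63146327, -3.0768908 ,  0.00321114]), 'force': array([ 0.33171255,  0.11752957, -0.98548499]), 'ft_torque': array([ 0.00073088, -0.04893723, -0.02769791]), 'grasp_force': 0.0, 'gripper_width': 85.40355282737319}
scene [[467.8, 0.0, 275.7], [0.0, 467.8, 213.0], [0.0, 0.0, 1.0]] [[0.91, -0.208, 0.359, 70.103], [-0.415, -0.462, 0.784, -1158.485], [0.003, -0.862, -0.506, 794.939], [0.0, 0.0, 0.0, 1.0]]
top [[489.4, 0.0, 266.9], [0.0, 489.4, 197.8], [0.0, 0.0, 1.0]] [[0.007, -0.999, 0.053, 498.536], [-1.0, -0.007, 0.009, -80.316], [-0.009, -0.053, -0.999, 1283.91], [0.0, 0.0, 0.0, 1.0]]
```

View pics/scene0.png

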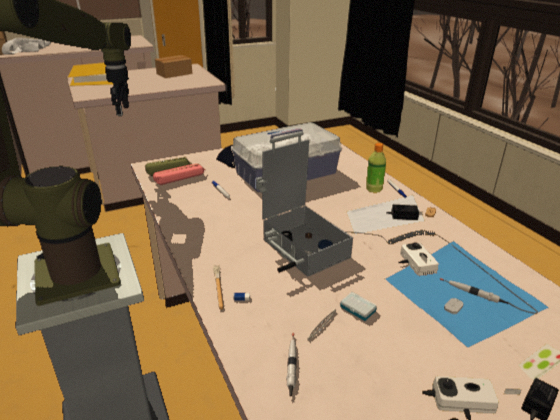

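View pics/top0.png

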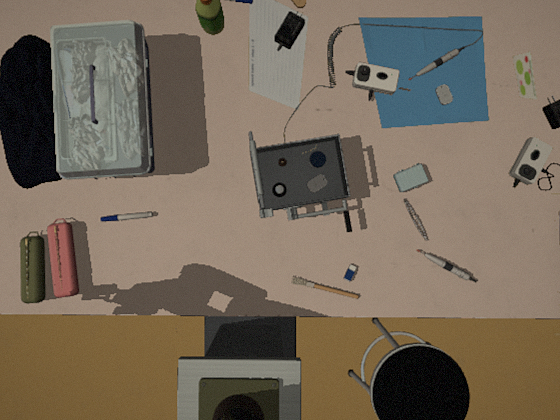

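The scene view shows the chest at about (305,240), with its lid upright and the black rod grip at (287,267). In the top view the chest spans u 255–348, v 135–210, and the grip is at about (348,221). I'll take an enlarged look at both.

Run:
```python
import cv2,numpy as np
a=cv2.imread("pics/top0.png")[115:245,235:395];b=cv2.imread("pics/scene0.png")[120:285,240:365]
A=cv2.resize(a,None,fx=3.5,fy=3.5,interpolation=2)
A=cv2.resize(a,(480,390),interpolation=2);B=cv2.resize(b,(312,412),interpolation=2)
o=np.zeros((412,792,3),np.uint8);o[:390,:480]=A;o[:,480:]=B
cv2.imwrite("pics/crop0.png",cv2.convertScaleAbs(o,alpha=1.5))
```

```text
(no output)
```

View pics/crop0.png

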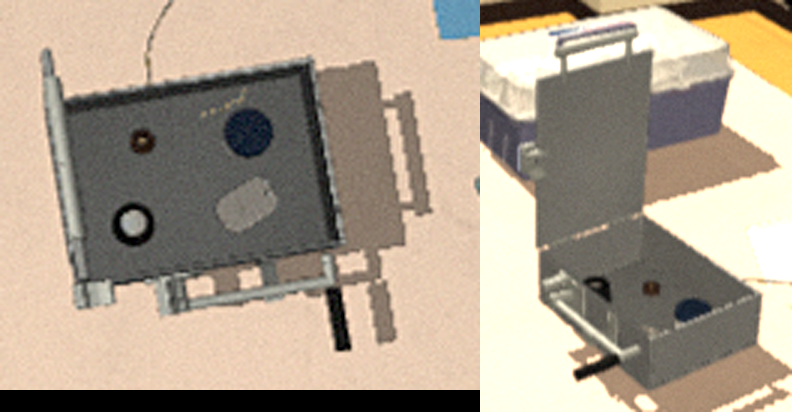

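The enlargement gives rim corners in the top view at about (339,134), (349,196) and (261,208). The black grip runs from (346,211) to (350,232).

```bash
cat > h.py <<'E'
import numpy as np,cv2
from scipy.spatial.transform import Rotation as R
def ray(c,px,z):
    d=c["cam_to_world"][:3,:3]@np.linalg.inv(c["mtx"])@np.array([*px,1.]);o=c["cam_to_world"][:3,3]
    return o+d*(z-o[2])/d[2]
def proj(c,P):
    p=np.linalg.inv(c["cam_to_world"])@np.append(P,1);p=c["mtx"]@p[:3];return p[:2]/p[2]
E
python3 - <<'E'
from h import *
c=np.load("pics/top0.npz");im=c["color"].astype(int)
m=(im.max(2)<45);m[:, :335]=0;m[:,360:]=0;m[:205]=0;m[240:]=0
v,u=np.nonzero(m);print(len(u),u.min(),u.max(),v.min(),v.max())
for p in zip(u,v): pass
r=cv2.minAreaRect(np.c_[u,v].astype(np.float32));print(r)
g=ray(c,r[0],50);print("grip",g)
cor=[ray(c,p,70)[:2] for p in((339,134.3),(349,196),(261,208.3))]
print(np.round(cor,1))
loc=np.array([[80,-110],[-80,-110],[-80,110]])
W=np.array(cor+[g[:2]]);L=np.vstack([loc,[-140,-95]])
w0,l0=W.mean(0),L.mean(0);U,S,V=np.linalg.svd((L-l0).T@(W-w0));Rm=(U@V).T
t=w0-Rm@l0;print("yaw",np.arctan2(Rm[1,0],Rm[0,0]),"t",t,"res",np.round(W-(L@Rm.T+t),1))
s=np.load("pics/scene0.npz")
for n,l in dict(grip=(-140,-95,50),barup=(0,114.5,316),hl=(-80,-110,70),fl=(-80,110,70)).items():
    P=np.append(Rm@l[:2]+t,l[2]);print(n,np.round(P,1),"top",np.round(proj(c,P),1),"scene",np.round(proj(s,P),1))
E
```

```text
92 344 351 211 231
((347.32720947265625, 220.85403442382812), (20.56459617614746, 4.402561664581299), 79.99201965332031)
grip [ 507.12269676 -271.47577558   50.        ]
[[ 722.8 -247.9]
 [ 568.6 -272.6]
 [ 536.5  -54.5]]
yaw 0.15296626214210762 t [ 630.31233873 -152.58904105] res [[-3.3  1.2]
 [ 0.6  0.9]
 [ 2.1  1.5]
 [ 0.7 -3.7]]
grip [ 506.4 -267.8   50. ] top [345.9 221.1] scene [285.2 266.3]
barup [612.9 -39.4 316. ] top [251.1 166. ] scene [285.6 135.9]
hl [ 568.  -273.5   70. ] top [349.4 196.2] scene [307.2 255.6]
fl [534.5 -56.1  70. ] top [261.6 209.1] scene [263.2 219.5]
```

```bash
cat >> h.py <<'E'
T=np.array([630.3,-152.6,0.]);YAW=0.155
C=R.from_euler("z",YAW)
def pose(loc,tilt=0,roll=0):
    "grasp point in chest frame; tilt: tool leans to chest +x; roll: fingers lean to chest +y (deg)"
    base=R.from_matrix(np.array([[-1,0,0],[0,1,0],[0,0,-1.]]).T)
    r=C*R.from_euler("x",roll,degrees=True)*R.from_euler("y",-tilt,degrees=True)*base
    return T+C.apply(loc)+8*r.as_matrix()[:,2],r
def rows(s,poses,cmd=None):
    p0,r0=(s["ee_pos"],R.from_rotvec(s["ee_rot"])) if cmd is None else cmd
    for p,r in poses:
        print(np.round(r0.inv().apply(p-p0)/1000,4).tolist(),np.round((r0.inv()*r).as_rotvec(degrees=True),1).tolist())
def chestpos(s):
    r=R.from_rotvec(s["ee_rot"]);return np.round(C.inv().apply(s["ee_pos"]-8*r.as_matrix()[:,2]-T),1)
E
python3 - <<'E'
from h import *
from rig import arm
s=arm.sense()
rows(s,[(np.array([330,-180,250.]),pose((0,0,0),25)[1]),pose((-185,-95,140),25)])
E
```

```text
[-0.3742, -0.685, -0.0076] [-7.1, -24.4, -31.5]
[-0.536, -0.7182, 0.1097] [-7.1, -24.4, -31.5]
```

>>> play_rows:
  targets:
    - [[-0.19, -0.34, -0.004, -3.5, -12, -16, 0.0854], [-0.19, -0.34, -0.004, -3.5, -12, -16, 0.0854], [-0.19, -0.34, -0.004, -3.5, -12, -16, 0.0854], [-0.19, -0.34, -0.004, -3.5, -12, -16, 0.0854], [-0.19, -0.34, -0.004, -3.5, -12, -16, 0.0854], [-0.19, -0.34, -0.004, -3.5, -12, -16, 0.0854], [-0.19, -0.34, -0.004, -3.5, -12, -16, 0.0854], [-0.19, -0.34, -0.004, -3.5, -12, -16, 0.0854], [-0.19, -0.34, -0.004, -3.5, -12, -16, 0.0854], [-0.374, -0.685, -0.008, -7.1, -24.4, -31.5, 0.05]]

```text
clock: 0.93
ee_pos: [299.1, 185.1, 246.9]
ee_rot: [0.049, 2.852, 0.034]
force: [0.8, -0.5, 0.7]
gripper_width: 75.6
grasp_force: 0.0
```

Run:
```python
from h import *
from rig import arm
s=arm.sense();print(s["clock"],s["ee_pos"],s["q"])
rows(s,[(np.array([330,-180,250.]),pose((0,0,0),25)[1]),pose((-185,-95,140),25)])
```

```text
0.9333 [299.13456456 185.09068619 246.92704831] [ 0.4907649  -0.82263642  2.37416943 -0.12240544  1.32661143 -1.03198834]
[-0.0439, -0.3638, -0.0008] [-2.3, -8.3, -10.5]
[-0.1438, -0.4574, 0.1485] [-2.3, -8.3, -10.5]
```

>>> play_rows:
  targets:
    - [[-0.04, -0.2, 0.0, -1, -4, -5, 0.05], [-0.08, -0.3, 0.03, -2, -8, -10, 0.05], [-0.08, -0.3, 0.03, -2, -8, -10, 0.05], [-0.08, -0.3, 0.03, -2, -8, -10, 0.05], [-0.08, -0.3, 0.03, -2, -8, -10, 0.05], [-0.08, -0.3, 0.03, -2, -8, -10, 0.05], [-0.144, -0.457, 0.14, -2.3, -8.3, -10.5, 0.05], [-0.144, -0.457, 0.14, -2.3, -8.3, -10.5, 0.05], [-0.144, -0.457, 0.14, -2.3, -8.3, -10.5, 0.05], [-0.144, -0.457, 0.14, -2.3, -8.3, -10.5, 0.05]]

```text
clock: 1.77
ee_pos: [412.5, -156.3, 183.3]
ee_rot: [-0.204, 2.699, 0.047]
force: [0.7, 1.1, 1.6]
gripper_width: 50.1
grasp_force: 0.0
```

Run:
```python
from h import *
from rig import arm
s=arm.sense();print(s["clock"],s["ee_pos"],s["q"],chestpos(s))
rows(s,[pose((-185,-95,140),25),pose((-143,-95,50),25)])
c=arm.read_camera("wrist");cv2.imwrite("pics/w1.png",c["color"][...,::-1]);np.savez("pics/w1.npz",**c)
print(proj(c,T+C.apply((-140,-95,50))),proj(c,T+C.apply((-113,-95,50))),proj(c,T+C.apply((-167,-95,50))))
```

```text
1.7667 [ 412.46784851 -156.30949519  183.34909682] [-0.67579617 -0.56686878  2.36886745  0.36456138  1.06402765 -2.53159183] [-219.2   30.   190.6]
[-0.0101, -0.1249, 0.0604] [-0.0, -0.0, -0.2]
[-0.0101, -0.1249, 0.1597] [-0.0, -0.0, -0.2]
[137.40042358 207.75513347] [145.59283951 229.31722934] [128.15483346 183.42112723]
```

View pics/w1.png

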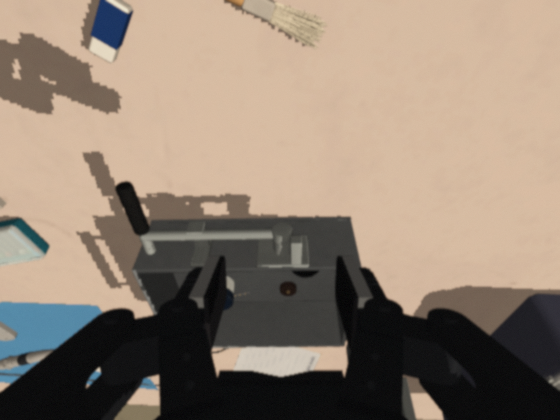

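The wrist view shows the grip from (123,183) to (144,232). That is about 4 px left of the prediction, or roughly 2.5 mm towards −y. I'll shift the target to match.

>>> play_rows:
  targets:
    - [[-0.01, -0.042, 0.02, 0, 0, 0, 0.05], [-0.01, -0.084, 0.04, 0, 0, 0, 0.05], [-0.01, -0.127, 0.06, 0, 0, 0, 0.05], [-0.01, -0.127, 0.06, 0, 0, 0, 0.05], [-0.01, -0.127, 0.09, 0, 0, 0, 0.05], [-0.01, -0.127, 0.115, 0, 0, 0, 0.05], [-0.01, -0.127, 0.14, 0, 0, 0, 0.05], [-0.01, -0.127, 0.15, 0, 0, 0, 0.05], [-0.01, -0.127, 0.158, 0, 0, 0, 0.05], [-0.01, -0.127, 0.158, 0, 0, 0, 0.05]]

```text
clock: 2.65
ee_pos: [506.5, -266.4, 43.4]
ee_rot: [-0.208, 2.701, 0.051]
force: [-0.7, -0.2, 0.2]
gripper_width: 50.1
grasp_force: 0.0
```

Run:
```python
from h import *
from rig import arm
s=arm.sense();print(s["clock"],s["ee_pos"],s["q"],chestpos(s),s["force"])
rows(s,[pose((-143,-97,50),25)])
c=arm.read_camera("wrist");cv2.imwrite("pics/w2.png",c["color"][...,::-1])
```

```text
2.65 [ 506.49485273 -266.35812769   43.44428859] [-0.73193017  0.02636372  2.16709931  0.51193742  0.7336065  -2.80395407] [-143.2  -93.3   50.7] [-0.67957639 -0.2233      0.23039457]
[0.0, -0.0037, 0.0007] [0.2, -0.1, -0.1]
```

View pics/w2.png

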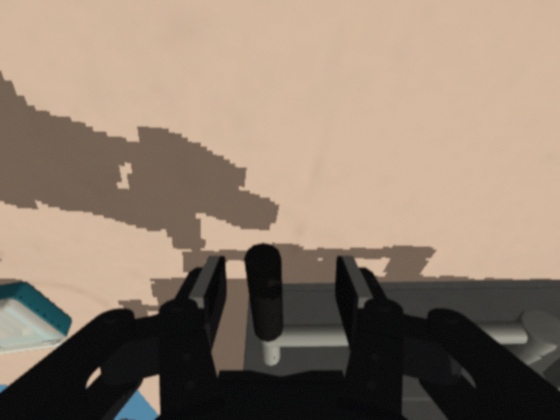

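The grip at (265,290) lies between the pads, whose midpoint is at u≈280. I'll shift about 5 mm along −y and close.

>>> play_rows:
  targets:
    - [[0, -0.005, 0.001, 0, 0, 0, 0.05], [0, -0.005, 0.001, 0, 0, 0, 0.0], [0, -0.005, 0.001, 0, 0, 0, 0.0], [0, -0.005, 0.001, 0, 0, 0, 0.0], [0, -0.005, 0.001, 0, 0, 0, 0.0], [0, -0.005, 0.001, 0, 0, 0, 0.0], [0, -0.005, 0.001, 0, 0, 0, 0.0]]
  newtons: 25

```text
clock: 3.28
ee_pos: [508.4, -272.6, 45.0]
ee_rot: [-0.208, 2.698, 0.047]
force: [-3.6, 0.4, 6.2]
gripper_width: 13.1
grasp_force: 24.5
```

Run:
```python
from h import *
from rig import arm
s=arm.sense();p=chestpos(s);print(s["clock"],s["q"],p,s["force"],s["gripper_width"])
for d in range(10,101,10):
    a=np.radians(d);x=p+np.array([0,130*(1-np.cos(a)),130*np.sin(a)])
    print(d,end=" ");rows(s,[pose(x,25)])
```

```text
3.2833 [-0.73865011  0.03323631  2.15737371  0.51372822  0.73497735 -2.81153519] [-142.3  -99.7   52.2] [-3.57182738  0.44554122  6.16742153] 13.098887782775025
10 [-0.0095, 0.002, -0.0204] [0.0, 0.0, -0.1]
20 [-0.0188, 0.0079, -0.0403] [0.0, 0.0, -0.1]
30 [-0.0275, 0.0175, -0.0589] [0.0, 0.0, -0.1]
40 [-0.0353, 0.0305, -0.0757] [0.0, 0.0, -0.1]
50 [-0.0421, 0.0465, -0.0902] [0.0, 0.0, -0.1]
60 [-0.0475, 0.0651, -0.102] [0.0, 0.0, -0.1]
70 [-0.0516, 0.0857, -0.1107] [0.0, 0.0, -0.1]
80 [-0.054, 0.1075, -0.116] [0.0, 0.0, -0.1]
90 [-0.0548, 0.1301, -0.1177] [0.0, 0.0, -0.1]
100 [-0.054, 0.1527, -0.116] [0.0, 0.0, -0.1]
```

>>> play_rows:
  targets:
    - [[-0.005, 0.001, -0.01, 0, 0, 0, 0], [-0.0095, 0.002, -0.0204, 0, 0, 0, 0], [-0.014, 0.005, -0.03, 0, 0, 0, 0], [-0.0188, 0.008, -0.04, 0, 0, 0, 0], [-0.023, 0.0125, -0.05, 0, 0, 0, 0], [-0.0275, 0.0175, -0.059, 0, 0, 0, 0], [-0.0315, 0.024, -0.0675, 0, 0, 0, 0], [-0.0353, 0.0305, -0.0757, 0, 0, 0, 0], [-0.0353, 0.0305, -0.0757, 0, 0, 0, 0]]

```text
clock: 4.03
ee_pos: [503.5, -244.1, 131.0]
ee_rot: [-0.211, 2.698, 0.038]
force: [-7.3, -9.6, 4.3]
gripper_width: 13.3
grasp_force: 24.7
```

Run:
```python
from h import *
from rig import arm
s=arm.sense();p=chestpos(s);print(s["clock"],s["q"],p,s["force"],s["gripper_width"])
p0=np.array([-142.3,-99.7,52.2])
for d in range(50,101,10):
    a=np.radians(d);x=p0+np.array([0,130*(1-np.cos(a)),130*np.sin(a)])
    print(d,end=" ");rows(s,[pose(x,25)])
```

```text
4.0333 [-0.69843829 -0.15205681  2.16310219  0.42232053  0.87473521 -2.65651457] [-142.8  -70.8  138.2] [-7.3270684  -9.62079992  4.34316283] 13.29611256347223
50 [-0.0062, 0.0175, -0.0122] [-0.3, -0.0, 0.1]
60 [-0.0117, 0.036, -0.0241] [-0.3, -0.0, 0.1]
70 [-0.0158, 0.0565, -0.0329] [-0.3, -0.0, 0.1]
80 [-0.0183, 0.0783, -0.0383] [-0.3, -0.0, 0.1]
90 [-0.0192, 0.1009, -0.0402] [-0.3, -0.0, 0.1]
100 [-0.0184, 0.1235, -0.0385] [-0.3, -0.0, 0.1]
```

>>> play_rows:
  targets:
    - [[-0.003, 0.009, -0.006, 0, 0, 0, 0], [-0.006, 0.0175, -0.012, 0, 0, 0, 0], [-0.009, 0.0265, -0.0185, 0, 0, 0, 0], [-0.0117, 0.036, -0.0241, 0, 0, 0, 0], [-0.014, 0.046, -0.029, 0, 0, 0, 0], [-0.0158, 0.0565, -0.0329, 0, 0, 0, 0], [-0.017, 0.067, -0.0357, 0, 0, 0, 0], [-0.0183, 0.078, -0.0383, 0, 0, 0, 0], [-0.0188, 0.089, -0.0395, 0, 0, 0, 0], [-0.0192, 0.101, -0.04, 0, 0, 0, 0]]

```text
clock: 4.87
ee_pos: [488.1, -143.2, 175.0]
ee_rot: [-0.21, 2.699, 0.043]
force: [-11.6, -4.2, 8.6]
gripper_width: 12.9
grasp_force: 27.7
```

>>> play_rows:
  targets:
    - [[0, 0.006, 0, 0, 0, 0, 0], [0, 0.011, 0.0005, 0, 0, 0, 0], [0.0005, 0.015, 0.0015, 0, 0, 0, 0], [0.0005, 0.0165, 0.0015, 0, 0, 0, 0], [0.0005, 0.0165, 0.0015, 0, 0, 0, 0]]

```text
clock: 5.28
ee_pos: [485.5, -128.1, 173.1]
ee_rot: [-0.212, 2.7, 0.039]
force: [-15.6, -9.3, 12.6]
gripper_width: 13.0
grasp_force: 28.8
```

Run:
```python
from h import *
from rig import arm
s=arm.sense();p=chestpos(s);print(s["clock"],s["q"],p,s["force"],s["gripper_width"])
p0=np.array([-142.3,-99.7,52.2])
for d in (96.8,):
    a=np.radians(d);x=p0+np.array([0,130*(1-np.cos(a)),130*np.sin(a)])
    print(x,end=" ");rows(s,[pose(x,25)])
c=arm.read_camera("scene");I=c["color"][120:285,240:365,::-1];cv2.imwrite("pics/s2.png",cv2.convertScaleAbs(cv2.resize(I,None,fx=3.5,fy=3.5,interpolation=2),alpha=1.4))
```

```text
5.2833 [-0.49972431 -0.38993459  2.27276411  0.3200584   0.92863616 -2.37693376] [-142.6   46.6  180.3] [-15.57673601  -9.26256536  12.60583482] 13.033284892496845
[-142.3          45.69251588  181.28551605] [-0.0007, -0.0009, -0.0007] [-0.3, -0.1, 0.1]
```

View pics/s2.png

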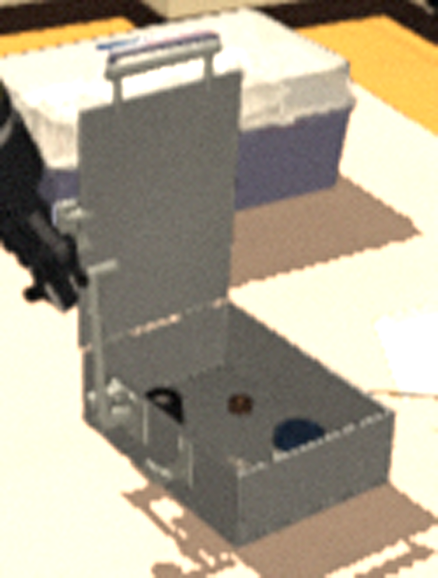

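The scene crop shows the rod upright on its stop at (97,340), with the grip held and the lid still standing. Next I release it and retreat.

>>> play_rows:
  targets:
    - [[0, 0, 0, 0, 0, 0, 0.04], [0, 0, 0, 0, 0, 0, 0.04], [0, 0, 0, 0, 0, 0, 0.04], [0, 0, -0.02, 0, 0, 0, 0.04], [0, 0, -0.05, 0, 0, 0, 0.04], [0, 0, -0.09, 0, 0, 0, 0.04], [0, 0, -0.13, 0, 0, 0, 0.04], [0, 0, -0.17, 0, 0, 0, 0.04], [0, 0, -0.2, 0, 0, 0, 0.06]]

```text
clock: 6.08
ee_pos: [402.0, -138.8, 355.1]
ee_rot: [-0.208, 2.697, 0.047]
force: [0.8, -0.7, 0.8]
gripper_width: 50.6
grasp_force: 0.0
```

```bash
sed -i 's/^YAW/YAW/; s/^C=.*/&;T=T+C.apply((0,-4.5,0))/' h.py
python3 - <<'E'
from h import *
from rig import arm
s=arm.sense();print(s["clock"],s["q"],chestpos(s),s["force"])
rows(s,[pose((-160,80,420),20),pose((-10,112,430),0)])
E
```

```text
6.0833 [-0.65488493 -0.69032121  2.15520674  0.31816     1.37456668 -2.39455735] [-226.8   53.4  362.3] [ 0.77550853 -0.6763844   0.76625013]
[-0.0842, 0.0267, -0.0239] [-0.0, 5.1, -0.0]
[-0.2216, 0.0588, 0.0298] [0.0, 25.1, -0.0]
```

>>> play_rows:
  targets:
    - [[-0.035, 0.012, -0.01, 0, 4, 0, 0.06], [-0.07, 0.022, -0.02, 0, 8, 0, 0.06], [-0.1, 0.03, -0.015, 0, 12, 0, 0.06], [-0.13, 0.036, 0, 0, 16, 0, 0.06], [-0.16, 0.044, 0.01, 0, 20, 0, 0.06], [-0.19, 0.05, 0.02, 0, 25, 0, 0.06], [-0.2216, 0.059, 0.03, 0, 25, 0, 0.06], [-0.2216, 0.059, 0.03, 0, 25, 0, 0.06], [-0.2216, 0.059, 0.03, 0, 25, 0, 0.06]]

```text
clock: 6.83
ee_pos: [606.0, -47.0, 416.0]
ee_rot: [0.245, -3.127, -0.005]
force: [0.1, -0.2, -0.2]
gripper_width: 60.3
grasp_force: 0.0
```

Run:
```python
from h import *
from rig import arm
s=arm.sense();print(s["clock"],s["q"],chestpos(s),s["force"])
rows(s,[pose((-10,112,430),0),pose((-10,114.5,316),0)])
c=arm.read_camera("wrist");cv2.imwrite("pics/w3.png",c["color"][...,::-1]);np.savez("pics/w3.npz",**c)
for l in((-55,114.5,316),(0,114.5,316),(55,114.5,316)):print(proj(c,T+C.apply(l)))
```

```text
6.8333 [-1.66507561e-01 -1.67916252e-02  1.51048079e+00  1.70207945e-03
  1.65361819e+00 -1.89327431e+00] [ -7.7 112.5 424. ] [ 0.06755332 -0.22988632 -0.17672096]
[0.0023, -0.0005, -0.006] [0.2, -0.3, 0.1]
[0.0018, 0.0016, 0.108] [0.2, -0.3, 0.1]
[281.96060477 147.19760428]
[281.62006778 223.53173363]
[281.32028885 290.7296098 ]
```

View pics/w3.png

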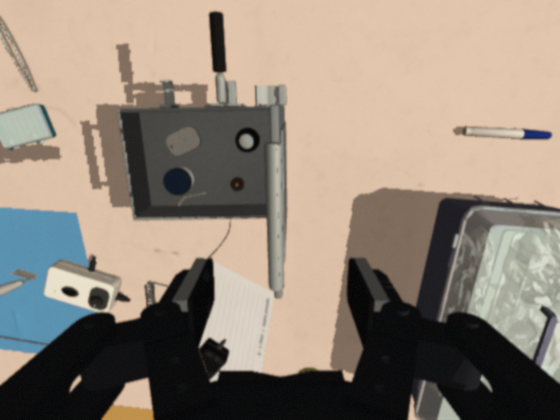

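The wrist view shows the bar from (274,143) to (277,297), about 4.5 mm towards chest −y of the prediction. I'll lower over it and close.

>>> play_rows:
  targets:
    - [[0.002, -0.003, 0.03, 0, 0, 0, 0.06], [0.002, -0.003, 0.06, 0, 0, 0, 0.06], [0.002, -0.003, 0.09, 0, 0, 0, 0.06], [0.002, -0.003, 0.108, 0, 0, 0, 0.06], [0.002, -0.003, 0.108, 0, 0, 0, 0.06], [0.002, -0.003, 0.108, 0, 0, 0, 0.0], [0.002, -0.003, 0.108, 0, 0, 0, 0.0], [0.002, -0.003, 0.108, 0, 0, 0, 0.0], [0.002, -0.003, 0.108, 0, 0, 0, 0.0], [0.002, -0.003, 0.108, 0, 0, 0, 0.0]]
  newtons: 30

```text
clock: 7.72
ee_pos: [603.9, -51.7, 313.0]
ee_rot: [-0.242, 3.13, 0.001]
force: [-1.1, -0.2, 5.3]
gripper_width: 10.8
grasp_force: 29.3
```

Run:
```python
from h import *
from rig import arm
s=arm.sense();p=chestpos(s);print(s["clock"],s["q"],p,s["force"],s["gripper_width"])
# hinge in the frame of measured grasp, lid angle 1.5708 nominal
r=np.hypot(246,4.5);a0=np.pi/2-np.arctan2(4.5,246)
for hy in (110,):
  th0=np.arctan2(p[2]-70,hy-p[1]);print("lid",th0+np.arctan2(4.5,246))
  for k in range(1,11):
    th=th0-0.05*k;rr=np.hypot(p[2]-70,hy-p[1])
    print(round(0.05*k,2),end=" ");rows(s,[pose((p[0],hy-rr*np.cos(th),70+rr*np.sin(th)),0,np.degrees(0.05*k))])
```

```text
7.7167 [-1.74462167e-01 -7.93079500e-03  1.66990568e+00  1.22020260e-03
  1.47716949e+00 -1.89949220e+00] [-10.5 108.3 321. ] [-1.11350206 -0.24916006  5.26862397] 10.811214805593114
lid 1.5823141649452663
0.05 [0.0, -0.0121, 0.0004] [-2.8, 0.2, -0.0]
0.1 [0.0, -0.0242, 0.0014] [-5.7, 0.2, -0.0]
0.15 [0.0, -0.0363, 0.003] [-8.6, 0.2, -0.0]
0.2 [0.0, -0.0482, 0.0052] [-11.4, 0.2, -0.0]
0.25 [0.0, -0.06, 0.008] [-14.3, 0.2, -0.0]
0.3 [0.0, -0.0717, 0.0114] [-17.2, 0.2, -0.0]
0.35 [0.0, -0.0832, 0.0153] [-20.0, 0.2, -0.0]
0.4 [0.0, -0.0945, 0.0198] [-22.9, 0.2, -0.0]
0.45 [0.0, -0.1055, 0.0249] [-25.8, 0.2, -0.0]
0.5 [0.0, -0.1163, 0.0306] [-28.6, 0.2, -0.0]
```

>>> play_rows:
  targets:
    - [[0, -0.006, 0.0001, -1.4, 0, 0, 0], [0, -0.0121, 0.0004, -2.8, 0, 0, 0], [0, -0.018, 0.0008, -4.2, 0, 0, 0], [0, -0.0242, 0.0014, -5.7, 0, 0, 0], [0, -0.0303, 0.0021, -7.1, 0, 0, 0], [0, -0.0363, 0.003, -8.6, 0, 0, 0], [0, -0.0423, 0.004, -10, 0, 0, 0], [0, -0.0482, 0.0052, -11.4, 0, 0, 0], [0, -0.0541, 0.0065, -12.9, 0, 0, 0], [0, -0.06, 0.008, -14.3, 0, 0, 0]]

```text
clock: 8.55
ee_pos: [614.3, -111.6, 304.3]
ee_rot: [0.239, -3.094, -0.392]
force: [5.4, -0.6, 5.3]
gripper_width: 10.5
grasp_force: 29.4
```

```bash
cat > lid.py <<'E'
from h import *
from rig import arm
s=arm.sense();p=chestpos(s);print(s["clock"],p,s["force"],s["gripper_width"])
r=R.from_rotvec(s["ee_rot"]);z=C.inv().apply(r.as_matrix()[:,2]);a0=np.arctan2(z[1],-z[2])
rr=np.hypot(321-70,1.7);th=np.arctan2(p[2]-70,110-p[1]);print("lid",th+.018,"tool turn",a0,"radius",np.hypot(p[2]-70,110-p[1]))
for k in range(1,9):
    t=0.05*k;print(round(th+.018-t,3),end=" ")
    f=1.589-(th-t)-0.025
    rows(s,[pose((-10.5,110-rr*np.cos(th-t),70+rr*np.sin(th-t)),0,np.degrees(1.582-.018-(th-t)))])
E
python3 lid.py
```

```text
8.55 [ -9.5  45.5 312. ] [ 5.44978366 -0.60387934  5.28435892] 10.487932327991144
lid 1.328322535869892 tool turn 0.2517389218393713 radius 250.44809841561982
1.278 [0.0011, -0.0121, -0.0001] [-3.0, 0.3, -0.0]
1.228 [0.0011, -0.0242, 0.0009] [-5.8, 0.3, 0.0]
1.178 [0.0011, -0.0363, 0.0025] [-8.7, 0.3, 0.0]
1.128 [0.0011, -0.0482, 0.0047] [-11.6, 0.3, 0.0]
1.078 [0.0011, -0.06, 0.0075] [-14.4, 0.3, 0.0]
1.028 [0.0011, -0.0717, 0.0109] [-17.3, 0.3, 0.0]
0.978 [0.0011, -0.0832, 0.0149] [-20.2, 0.3, 0.0]
0.928 [0.0011, -0.0944, 0.0195] [-23.0, 0.3, 0.1]
```

Good, forces are low. I'll continue to about 1.13 and then look.

>>> play_rows:
  targets:
    - [[0, -0.006, 0, -1.4, 0, 0, 0], [0, -0.0121, 0.0002, -2.9, 0, 0, 0], [0, -0.018, 0.0005, -4.3, 0, 0, 0], [0, -0.0242, 0.001, -5.8, 0, 0, 0], [0, -0.0303, 0.0017, -7.2, 0, 0, 0], [0, -0.0363, 0.0026, -8.6, 0, 0, 0], [0, -0.0423, 0.0036, -10, 0, 0, 0], [0, -0.0482, 0.0048, -11.5, 0, 0, 0], [0, -0.0482, 0.0048, -11.5, 0, 0, 0]]

```text
clock: 9.3
ee_pos: [622.4, -157.6, 286.0]
ee_rot: [0.23, -3.027, -0.697]
force: [10.2, -1.5, 2.8]
gripper_width: 10.8
grasp_force: 29.3
```

```bash
python3 lid.py
python3 - <<'E'
from h import *
from rig import arm
c=arm.read_camera("scene");I=c["color"][120:285,240:365,::-1];cv2.imwrite("pics/s3.png",cv2.convertScaleAbs(cv2.resize(I,None,fx=3.5,fy=3.5,interpolation=2),alpha=1.4))
E
```

```text
9.3 [ -8.7  -2.8 293.2] [10.21718466 -1.48423158  2.76220801] 10.794131138330433
lid 1.1208568986520793 tool turn 0.45172875301952664 radius 250.08414583895555
1.071 [0.0019, -0.0121, -0.0004] [-3.4, 0.5, -0.1]
1.021 [0.0018, -0.0242, 0.0007] [-6.3, 0.5, -0.0]
0.971 [0.0018, -0.0363, 0.0024] [-9.1, 0.5, -0.0]
0.921 [0.0019, -0.0482, 0.0047] [-12.0, 0.5, -0.0]
0.871 [0.0019, -0.06, 0.0076] [-14.9, 0.5, -0.0]
0.821 [0.0019, -0.0716, 0.0111] [-17.7, 0.5, 0.0]
0.771 [0.0019, -0.0831, 0.0152] [-20.6, 0.5, 0.0]
0.721 [0.0019, -0.0943, 0.0198] [-23.5, 0.5, 0.0]
```

View pics/s3.png

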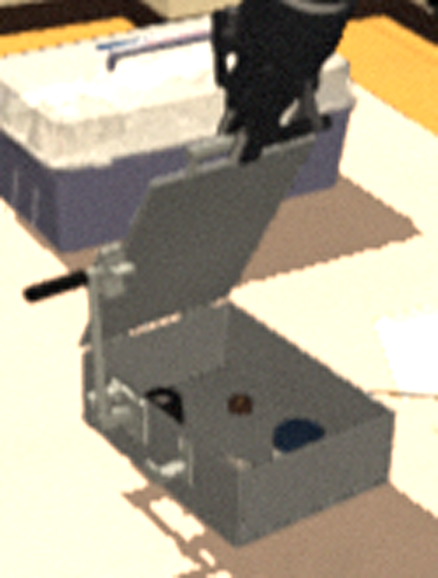

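The crop shows the bracket at (115,265) just above the rod's pin and the rod standing. I'll lower slowly in small steps.

>>> play_rows:
  targets:
    - [[0, -0.003, 0, -0.7, 0, 0, 0], [0, -0.006, 0, -1.4, 0, 0, 0], [0, -0.009, 0.0001, -2.2, 0, 0, 0], [0, -0.012, 0.0002, -2.9, 0, 0, 0], [0, -0.012, 0.0002, -2.9, 0, 0, 0]]

```text
clock: 9.77
ee_pos: [623.7, -165.1, 282.0]
ee_rot: [0.233, -3.002, -0.78]
force: [8.5, 6.8, 6.0]
gripper_width: 10.9
grasp_force: 29.8
```

```bash
python3 lid.py | head -5
```

```text
9.7667 [ -8.5 -10.7 289. ] [8.49113798 6.75543439 5.97461105] 10.930627104329785
lid 1.0850771064900517 tool turn 0.5077345665360656 radius 250.05897304436007
1.035 [0.002, -0.0122, -0.0007] [-2.2, 0.4, 0.1]
0.985 [0.0021, -0.0244, 0.0002] [-5.1, 0.4, 0.1]
0.935 [0.0021, -0.0364, 0.0016] [-8.0, 0.4, 0.1]
```

>>> play_rows:
  targets:
    - [[0, -0.002, 0, -0.5, 0, 0, 0], [0, -0.004, 0, -1, 0, 0, 0], [0, -0.006, 0, -1.4, 0, 0, 0], [0, -0.006, 0, -1.4, 0, 0, 0]]

```text
clock: 10.1
ee_pos: [624.1, -167.2, 280.9]
ee_rot: [0.237, -2.987, -0.824]
force: [4.9, 14.9, 10.0]
gripper_width: 10.6
grasp_force: 29.9
```

```bash
python3 lid.py | head -2
python3 - <<'E'
from h import *
from rig import arm
c=arm.read_camera("scene");I=c["color"][160:260,245:345,::-1];cv2.imwrite("pics/s4.png",cv2.convertScaleAbs(cv2.resize(I,None,fx=6,fy=6,interpolation=2),alpha=1.4))
E
```

```text
10.1 [ -8.4 -13.1 287.7] [ 4.93389521 14.92658773  9.9618652 ] 10.622608864445317
lid 1.0741633991844861 tool turn 0.5379684249268842 radius 250.09378240971924
```

View pics/s4.png

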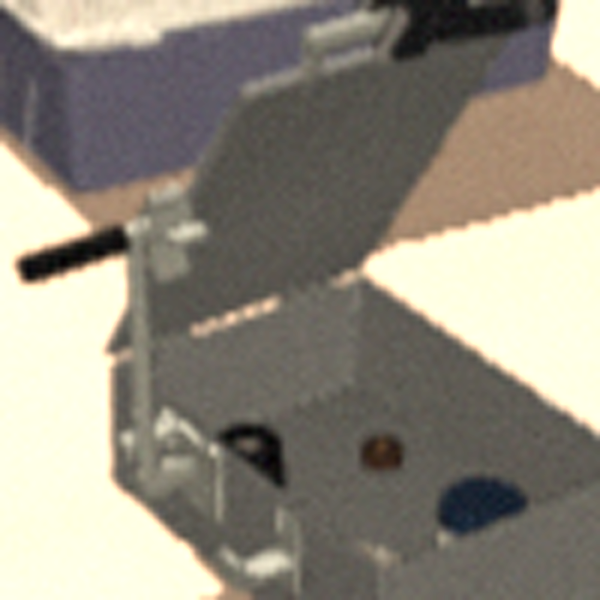

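The crop shows the pin at (185,232) inside the bracket slot and the rod upright. The force rise confirms contact. I'll press slightly more, then release and watch.

>>> play_rows:
  targets:
    - [[0, -0.0015, 0, 0, 0, 0, 0], [0, -0.003, 0, 0, 0, 0, 0], [0, -0.003, 0, 0, 0, 0, 0]]

```text
clock: 10.4
ee_pos: [624.2, -168.1, 280.4]
ee_rot: [0.24, -2.985, -0.828]
force: [3.3, 19.6, 12.7]
gripper_width: 11.0
grasp_force: 30.0
```

```bash
python3 lid.py | head -2
```

```text
10.4 [ -8.4 -14.  287.3] [ 3.27670916 19.62203324 12.74160064] 10.992558685821
lid 1.0702451259678527 tool turn 0.5405876730467167 radius 250.19050741385055
```

>>> play_rows:
  targets:
    - [[0, 0.003, 0, 0, 0, 0, 0], [0, 0.006, 0, 0, 0, 0, 0], [0, 0.006, 0, 0, 0, 0, 0.02], [0, 0.006, 0, 0, 0, 0, 0.03], [0, 0.006, 0, 0, 0, 0, 0.05], [0, 0.006, 0, 0, 0, 0, 0.06], [0, 0.006, 0, 0, 0, 0, 0.06], [0, 0.006, 0, 0, 0, 0, 0.06]]

```text
clock: 11.07
ee_pos: [621.2, -169.3, 278.1]
ee_rot: [0.228, -2.985, -0.806]
force: [-0.0, 0.4, -0.3]
gripper_width: 60.2
grasp_force: 0.0
```

>>> play_rows:
  targets:
    - [[0, 0, -0.01, 0, 0, 0, 0.06], [0, 0, -0.03, 0, 0, 0, 0.06], [0, 0, -0.06, 0, 0, 0, 0.06], [0, 0, -0.09, 0, 0, 0, 0.06], [0, 0, -0.12, 0, 0, 0, 0.06], [0, 0, -0.12, 0, 0, 0, 0.06]]

```text
clock: 11.57
ee_pos: [631.9, -231.8, 389.7]
ee_rot: [0.231, -2.997, -0.798]
force: [0.6, -0.5, 0.8]
gripper_width: 60.1
grasp_force: 0.0
```

Run:
```python
from h import *
from rig import arm
s=arm.sense();print(s["clock"],s["force"],chestpos(s))
c=arm.read_camera("scene");I=c["color"][130:280,240:370,::-1];cv2.imwrite("pics/s5.png",cv2.convertScaleAbs(cv2.resize(I,None,fx=4,fy=4,interpolation=2),alpha=1.4))
for a in(1.0,1.05,1.09):
    b=np.array([0,110-246*np.cos(a)+4.5*np.sin(a),70+246*np.sin(a)+4.5*np.cos(a)])
    print(a,[np.round((proj(c,T+C.apply(b+[x,0,0]))-[240,130])*4) for x in(-55,55)])
```

```text
11.5667 [ 0.59856593 -0.46785258  0.78936347] [-10.7 -77.9 396.7]
1.0 [array([232., 160.]), array([365., 122.])]
1.05 [array([223., 145.]), array([355., 108.])]
1.09 [array([215., 134.]), array([347.,  97.])]
```

View pics/s5.png

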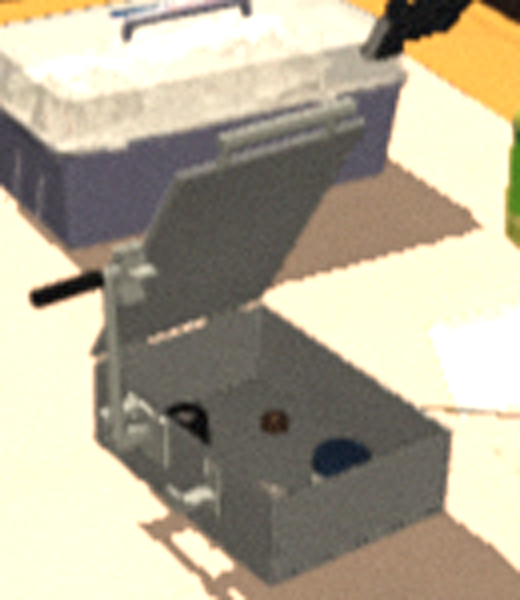

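The lid is propped: the bar ends at about (223,142) and (352,103) match an angle near 1.055. The rod is up and the hand is clear, so I'm handing in.

```bash
python3 -c "
from rig import arm
print(arm.sign_off())"
```

```text
the job is handed in; nothing more can be done
None
```

The rod stands on its stop with the lid resting on it at about 1.05 rad by the last picture, its pin in the slot; I kept the arm clear of the marker and the case and handed the job in after about 11.6 s on the robot's clock, with no verdict returned.

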